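# Pull the grease cap off a trailer hub and set it in the parts tray

### The arm

A 6-joint arm with a two-finger parallel gripper is mounted at the origin on the work surface. World frame = base frame: x ahead of the robot, y to its left, z up, the work surface at z = 0. Lengths are in m, angles in rad, forces in N, time in s.
With the tool pointing down it reaches from about 0.4 to 0.825 m from the base axis. Payload 7 kg.
Tool frame: the origin (TCP) lies between the finger pads; the fingertips stand 22 mm ahead of it and the grasp point (between the pads) lies 3 mm ahead of it; z points along the fingers, y is the direction in which the jaws open and shut (so a half turn about z gives the same grasp; the last joint's range is limited). The gripper opens to 88 mm and grips with 3 to 60 N. Pads are 19 mm wide; open, the fingers measure 130 mm over their backs; the gripper's body (78 mm by 193 mm) begins 47 mm behind the grasp point.
Start: joints at [-0.814, 0.359, 0.012, 0, -1.224, -0.288], TCP at [0.305, -0.602, 0.249] pointing down, gripper open.
Joint ranges: [-3.07, 3.07], [-1.43, 2.12], [-1.02, 1.25], [-3.03, 1.67], [-3.05, -0], [-3.03, 3.03]. Speed limits (rad/s): [2.39, 2.39, 3.01, 3.14, 3.14, 3.14].

### API

Orientations are given as [roll, pitch, yaw] about the fixed x, y, z axes, in that order (R = Rz(yaw) Ry(pitch) Rx(roll)).
In Python, from station import * gives the robot as it stands. The module is installed in compiled form; this text tells all that it offers.
- The arm moves only by the tool move_arm, never from a script. Its argument "rows" is a list of rows, each an object with "delta_rot": the turn, a rotation vector about the world's x, y, z in degrees, a list of three; "delta_pos": the shift along the world's x, y, z in cm, a list of three; "hand": the finger opening in cm, from 0 to 8.76. A call has exactly 10 rows; each row shifts and turns the commanded pose from where the row before left it; what a row does not reach is not made up. A row lasts 1/10 s, in which the tool goes at most 50 mm and 8.59 degrees, less where a joint would pass 70% of its speed; a pose out of reach is approached as far as the arm can. A call is refused whole if a number of a shift passes 5 or a number of a turn 8.59, either way. A call with a gripper value outside its range is refused whole. The fingers move at their own pace and stop on an object; "force" is the grip in N (left out, the last holds). Time passes only in rows, so rows that do not move let the fingers close, or fill a call up. It gives the time, the measured TCP pose, the force and the opening at its end, in the units of the state.
- get_state(): the state, without advancing time (a new reading comes with each control period).
- grab_frame(name): name is "scene" or "top" or "wrist"; returns the picture (480x640x3 uint8, blue, green, red); there is no depth.
- camera_info(name): a dict with "camera_matrix" (3x3 intrinsics, pixels), "world_from_camera" (4x4, takes a point from camera to world coordinates); the wrist camera has in their place "T_tool_cam" (4x4, takes a point from camera to tool coordinates, whose origin is the TCP and whose axes are the flange's). Camera axes: x right, y down, z forward; pixel columns grow to the right and rows downward; lengths in m; the calibration is good to about 2 mm. The wrist camera is an equidistant fisheye: a pixel r from the principal point sees the ray r / f radians off the axis. A picture is of the moment at which its call begins: read the wrist's pose just before it. camera_info takes no time and is no camera call.
- job_done(): hands the job in, once; it reports no verdict.
The state is a dict: "t": time; "q": joint angles; "qd": joint speeds; "joint_efforts": joint torques, N m; "eef_pos": TCP position; "ee_rot": TCP orientation; "force": force on the tool from outside, world axes, zero at the start; "moment": the same for the moment, N m; "width": finger opening in m.
Only numpy, scipy, OpenCV 4.12 (cv2) and the standard library are available. Lean on these libraries where they do the work, as an engineer would, in place of code of your own. Each camera call takes 0.05 s, during which the arm holds its last target.

### The job

Take the fork-ended cap puller by its handle, slide its fork under the flange of the grease cap in the wheel hub, and pull the cap straight up out of the hub. Carry the cap on the puller to the shallow square steel tray, stand it upright on the tray's floor and draw the fork out from under it, then stand the puller upright on bare bench clear of the tray and let go. Never touch the cap with the gripper, and leave the tin, the bearing ring and the wrench alone.

Things in the scene. Friction and masses are not known exactly. Their poses are not given: they have to be found in the camera images.
- puller: loose C-shaped steel cap puller, 105 (x) x 78 (y) x 112 mm (z), 0.35 kg, standing upright on its flat fork; origin at the fork's underside, mid-slot, right below the handle; z up, the fork opens to its +x. Above the fork: riser at x -60 to -52 mm, 30 mm wide; top bar 20 mm wide at z 70 to 78, x -60 to 36, so 65 mm of free height over the fork
- puller_handle (a point): middle of the puller's black handle block, at (0, 0, 97) mm of the puller, straight above mid-slot; block 72 mm along x, 22 mm along y, 34 mm tall (z 78 to 112 of the puller); take it from above across its 22 mm width
- puller_fork (a point): mid-slot of the fork at half its thickness, (0, 0, 2.5) mm of the puller. Fork 5 mm thick, two tines 12 mm wide with a 54 mm wide slot between, tips at x = 45 mm, slot's closed end at x = -30 mm. The cap's axis belongs here when the fork is under the flange (5 mm play each side)
- cap: loose round aluminium grease cap, 58 mm tall, 0.08 to 0.17 kg; origin at the centre of its underside, z up its axis. Plug (neck) 44 mm in diameter at z 0 to 28 (47 mm bead at z 1 to 4.5), flange 80 mm at z 28 to 33, dome 60 mm at z 33 to 58. On the fork it hangs by the flange, its underside 23 mm below the fork's underside. It can stand on its flat underside
- cap_neck (a point): on the cap's axis, 21 mm above its underside, mid-height of the 14 mm gap left all round between hub end face and flange. The cap's lowest 14 mm sit snugly in the hub's bore, held by a snap: about 12 to 20 N straight up pops it loose within 10 mm; it is clear of the bore after 14 mm
- hub: dark steel trailer wheel hub fixed on a grey plate 130 mm square, 12 mm thick, axis upright; origin at the centre of the plate's underside on the bench. Flange 144 mm in diameter with five upright studs, tops at z 70; snout 76 mm in diameter up to the end face at z 94; bore 49 mm wide, 14 mm deep. The fork can come in from any side above the studs
- tray: shallow square steel tray, 160 x 160 mm, fixed on the bench; origin at the centre of its underside; floor 5 mm thick (upper side at z 5), walls 5 mm thick, rim 14 mm above the bench
- tin: a closed round tin, 72 mm wide and 85 mm tall, standing on the bench; a bystander, origin at the middle of its underside
- bearing: a plain steel bearing ring lying flat, 72 mm outside, 40 mm inside, 22 mm high; a bystander, origin at the middle of its underside
- wrench: a steel wrench about 180 mm long lying on the bench; a bystander, origin at its underside near the middle
Mind the look-alikes: they are no part of the job. Leave any orange or pink look-alike of the puller alone.

How it is judged:
On the way, in this order (a step that is already met when the one before it is completed fails the run):
1. the fork is under the flange of the cap, which still sits in the hub (horizontal distance between puller_fork and cap_neck below 0.015 m and distance between puller_fork and cap_neck below 0.018 m and z of cap in the frame of hub below 0.084 m and horizontal distance between cap and hub below 0.004 m), for 0.1 s.
2. the cap is out of the bore, straight above the hub, on the fork (z of cap in the frame of hub above 0.096 m and horizontal distance between cap and hub below 0.02 m and angle between cap's own z axis and vertical below 0.3 rad and horizontal distance between puller_fork and cap_neck below 0.025 m and contact force between puller and cap above 0.2 N), for 0.1 s.
3. the cap stands on the tray's floor with the fork still round its neck (z of cap in the frame of tray below 0.009 m and horizontal distance between cap and tray below 0.085 m and angle between cap's own z axis and vertical below 0.15 rad and horizontal distance between puller_fork and cap_neck below 0.03 m), for 0.1 s.
At the end, for the whole second after the job is handed in: The cap stands upright (within 0.1 rad) and still on the tray's floor (underside within 3 mm of it, axis within 56 mm of the tray's middle along each side); the puller stands upright (within 0.1 rad) and still on the bench (underside less than 3 mm above it), touching neither cap nor tray (x of cap in the frame of tray between -0.056 and 0.056 m and y of cap in the frame of tray between -0.056 and 0.056 m and z of cap in the frame of tray between 0.002 and 0.008 m and angle between each of cap, puller's own z axis and vertical below 0.1 rad and linear speed of each of cap, puller below 0.02 m/s and height (world z) of puller below 0.003 m and contact force between puller and cap below 0.05 N and contact force between puller and tray below 0.05 N).
It fails at once if the gripper's fingers touch the cap (contact force between the fingers and cap above 0.5 N).
It fails at once if the arm touches the cap (contact force between the arm and cap above 0.5 N).
It fails at once if the tin is shifted by more than 30 mm (distance of tin from where it was at the start of the episode above 0.03 m).
It fails at once if the bearing is shifted by more than 30 mm (distance of bearing from where it was at the start of the episode above 0.03 m).
It fails at once if the wrench is shifted by more than 30 mm (distance of wrench from where it was at the start of the episode above 0.03 m).
It also fails if it takes over 66 s, if anything falls off the work surface, if the arm or the gripper's body presses on something with over 40 N, if the wrist force passes 120 N, or if a joint passes its speed limit or range.

## Working session

There is one attempt and no reset: what is moved stays moved. The work goes in short steps, Python scripts to look and compute and a tool call to move; the robot and the scene stay as the last step left them, time stands still between calls to the robot, and variables do not carry over. Pictures are saved under pics/ and viewed, and the job is handed in when it is done.

Besides the shell and the picture viewer there is one more tool, called as name([rows], argument=value, ...), one row to a line, values as JSON. move_arm: Moves the arm, as the interface text tells. Its arguments: {"type":"object","properties":{"rows":{"type":"array"},"force":{"type":"number"}},"required":["rows"]}

```bash
mkdir -p pics; python3 - <<'E'
from station import *
import cv2
for n in("scene","top","wrist"):
    s=get_state()
    f=grab_frame(n); cv2.imwrite(f"pics/{n}0.png",f)
    c=camera_info(n); print(n,{k:(v.round(4).tolist() if hasattr(v,'round') else v) for k,v in c.items()})
print(s)
E
```

```text
scene {'camera_matrix': [[577.5505, 0.0, 311.6322], [0.0, 577.5505, 239.5299], [0.0, 0.0, 1.0]], 'world_from_camera': [[-0.4706, 0.554, -0.6868, 1.3206], [0.8821, 0.2761, -0.3817, 0.4762], [-0.0219, -0.7854, -0.6186, 0.785], [0.0, 0.0, 0.0, 1.0]]}
top {'camera_matrix': [[501.9345, 0.0, 317.0821], [0.0, 501.9345, 234.3538], [0.0, 0.0, 1.0]], 'world_from_camera': [[0.0216, -0.9939, 0.1084, 0.4526], [-0.9995, -0.0191, 0.0236, 0.0483], [-0.0213, -0.1089, -0.9938, 1.1009], [0.0, 0.0, 0.0, 1.0]]}
wrist {'camera_matrix': [[371.6483, 0.0, 325.6502], [0.0, 371.6483, 238.2673], [0.0, 0.0, 1.0]], 'T_tool_cam': [[0.0001, -0.964, -0.266, 0.0705], [1.0, 0.0004, -0.001, 0.0006], [0.0011, -0.266, 0.964, -0.1358], [0.0, 0.0, 0.0, 1.0]]}
{'t': 0.1, 'q': array([-8.13874898e-01,  3.59322252e-01,  1.11538619e-02, -2.96319764e-04,
       -1.22412708e+00, -2.88083069e-01]), 'qd': array([ 0.00093777, -0.00274018,  0.00287274,  0.00048026,  0.00154658,
        0.00038717]), 'joint_efforts': array([-4.76956266e-04, -5.84165311e+01,  2.93751258e+01,  7.01552153e+00,
        1.01535057e-02, -4.69321947e-05]), 'eef_pos': array([ 0.30477566, -0.60181517,  0.24771552]), 'ee_rot': array([ 3.14007614e+00, -1.58869466e-04, -2.67285506e+00]), 'force': array([-0.41824785,  0.20560825, -0.17694809]), 'moment': array([-0.01260602,  0.01850404,  0.03826728]), 'width': 0.08750481014850986}
```

View pics/scene0.png

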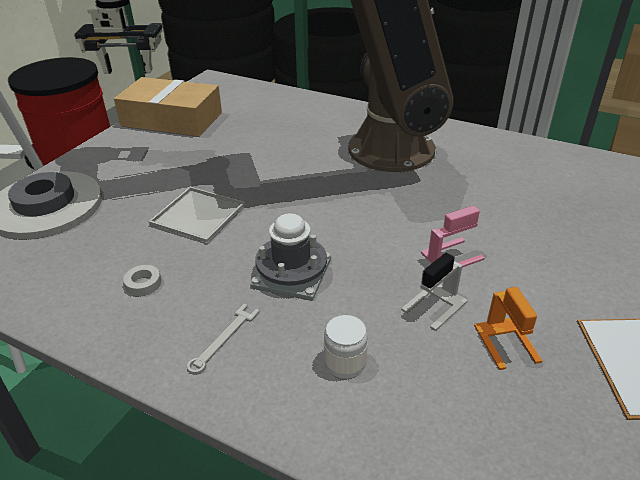

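View pics/top0.png

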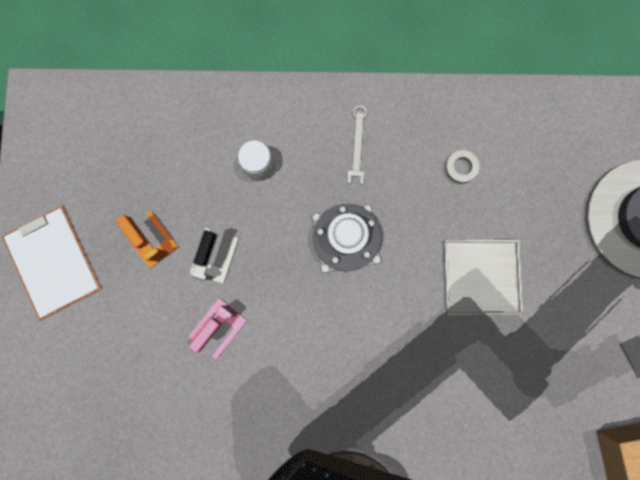

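View pics/wrist0.png

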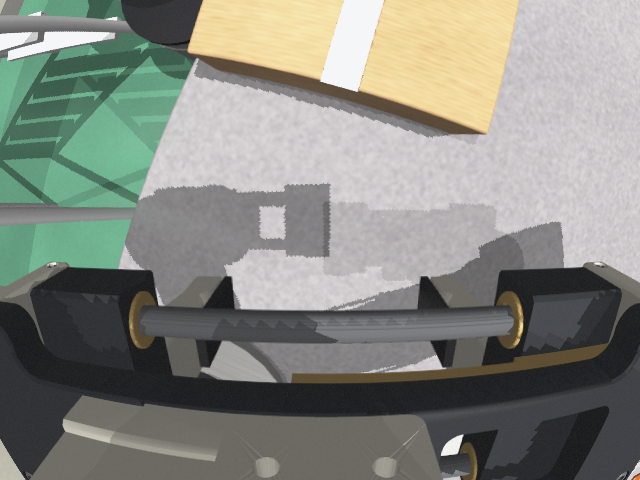

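The steel puller with the black handle is at top (205,246) / scene (438,270). The pink one at top (216,327) and the orange one at (147,238) are look-alikes. The hub and cap are at top (348,234) and the tray at (483,277). I'll measure these and confirm the puller in an enlarged crop.

```bash
cat > h.py <<'E'
import numpy as np, cv2
from station import *
def ray(n,p):
    c=camera_info(n);K=np.array(c["camera_matrix"]);T=np.array(c["world_from_camera"])
    d=T[:3,:3]@np.linalg.solve(K,[p[0],p[1],1.]);return T[:3,3],d/np.linalg.norm(d)
def onz(n,p,z):
    o,d=ray(n,p);return o+d*(z-o[2])/d[2]
def proj(n,X):
    c=camera_info(n);K=np.array(c["camera_matrix"]);T=np.linalg.inv(np.array(c["world_from_camera"]))
    v=K@(T[:3,:3]@np.asarray(X,float)+T[:3,3]);return v[:2]/v[2]
def tri(p,q):
    o,d=ray("top",p);a,e=ray("scene",q)
    t=np.linalg.lstsq(np.c_[d,-e],a-o,rcond=None)[0]
    x,y=o+d*t[0],a+e*t[1];return (x+y)/2,np.linalg.norm(x-y)
E
python3 - <<'E'
from h import *
t=cv2.imread("pics/top0.png");s=cv2.imread("pics/scene0.png")
a=cv2.resize(t[215:295,175:255],(640,640),interpolation=cv2.INTER_CUBIC)
cv2.imwrite("pics/ct.png",a)
cv2.imwrite("pics/cs.png",cv2.resize(s[240:340,390:490],(600,600),interpolation=cv2.INTER_CUBIC))
cv2.imwrite("pics/chub.png",cv2.resize(t[190:290,300:400],(600,600),interpolation=cv2.INTER_CUBIC))
cv2.imwrite("pics/chubs.png",cv2.resize(s[200:300,240:340],(600,600),interpolation=cv2.INTER_CUBIC))
cv2.imwrite("pics/ctray.png",cv2.resize(t[227:327,433:533],(600,600),interpolation=cv2.INTER_CUBIC))
# handle
for n,im,(x0,y0,x1,y1) in(("top",t,(180,220,245,290)),("scene",s,(400,240,475,330))):
    m=(im.max(2)<45).astype(np.uint8);k=np.zeros_like(m);k[y0:y1,x0:x1]=m[y0:y1,x0:x1]
    c=max(cv2.findContours(k,0,1)[0],key=cv2.contourArea);r=cv2.minAreaRect(c)
    print(n,cv2.contourArea(c),r,cv2.boxPoints(r).round(1).tolist())
E
```

```text
top 233.5 ((205.15000915527344, 248.0500030517578), (11.700428009033203, 32.88768768310547), 18.434946060180664) [[194.39999389648438, 261.79998779296875], [204.8000030517578, 230.60000610351562], [215.89999389648438, 234.3000030517578], [205.5, 265.5]]
scene 592.5 ((437.38330078125, 269.8614196777344), (17.995542526245117, 40.459781646728516), 49.89908981323242) [[416.1000061035156, 276.0], [447.1000061035156, 249.89999389648438], [458.70001220703125, 263.70001220703125], [427.70001220703125, 289.79998779296875]]
```

View pics/ct.png

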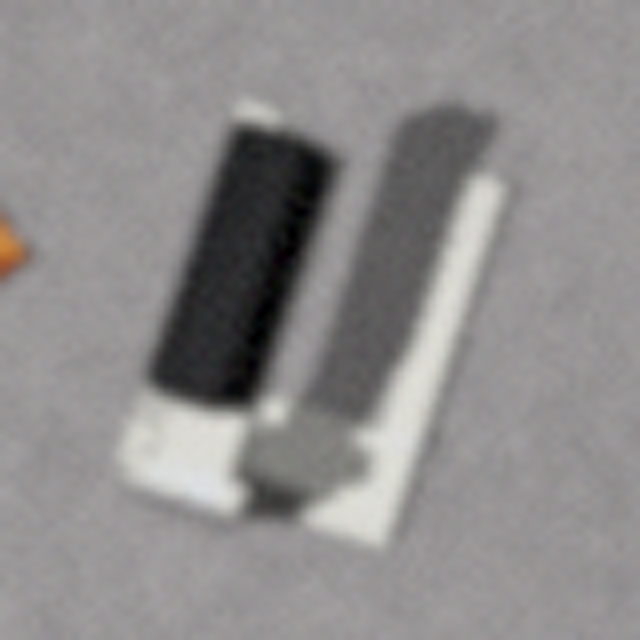

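View pics/cs.png

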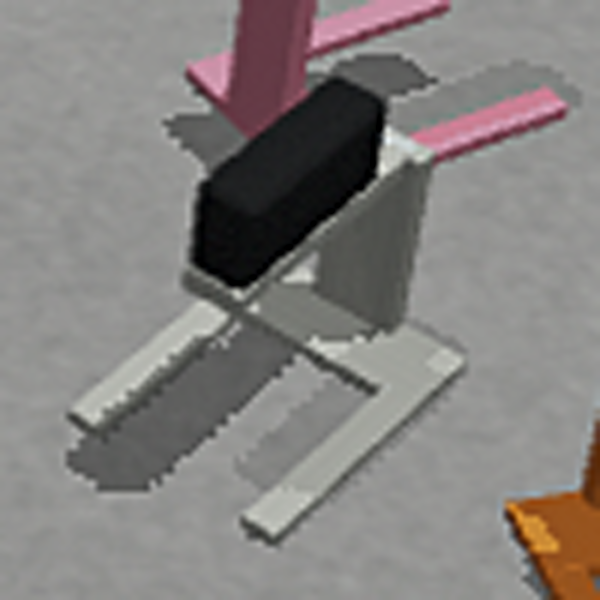

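View pics/chub.png

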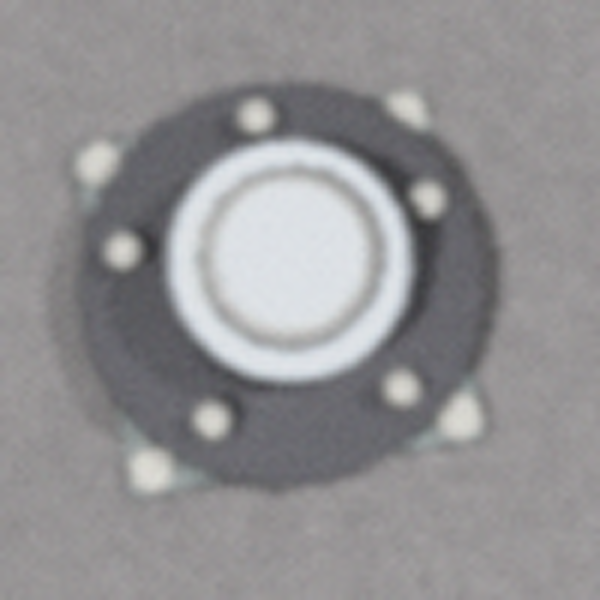

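View pics/chubs.png

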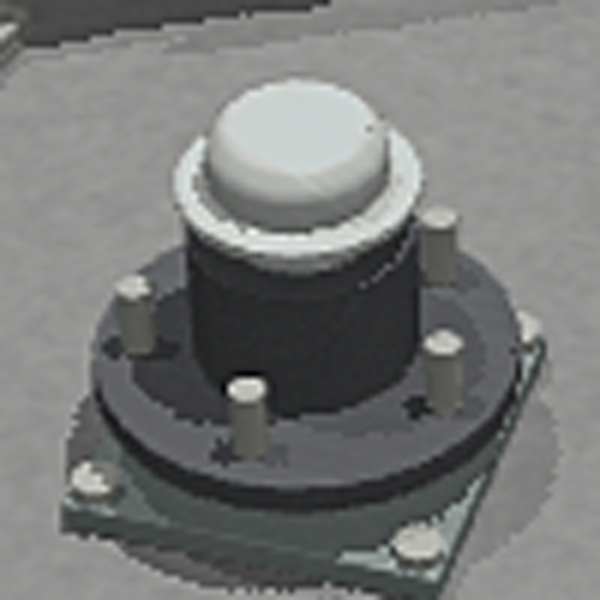

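View pics/ctray.png

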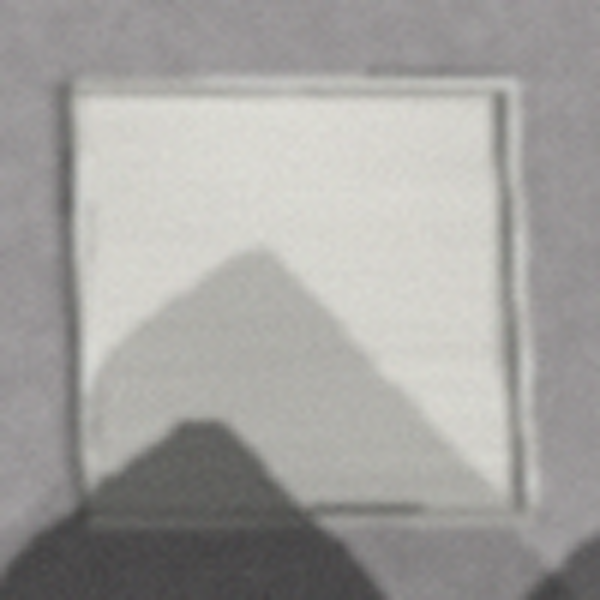

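Confirmed: the puller is the steel one with the black handle, fork opening away from the robot. Next: positions.

```bash
python3 - <<'E'
from h import *
f=lambda x,y:((x+.5)/8+175-.5,(y+.5)/8+215-.5)
g=lambda x,y:((x+.5)/6+390-.5,(y+.5)/6+240-.5)
RL=onz("top",f(118,475),.005);RR=onz("top",f(387,548),.003);TR=onz("top",f(508,180),.005);TR2=onz("top",f(472,171),.005)
print("top rearL,rearR,tipR,tipRin",RL,RR,TR,TR2, np.linalg.norm(RL-RR),np.linalg.norm(TR-RR))
sRR=onz("scene",g(467,357),.005);sTR=onz("scene",g(275,530),.005);sTRi=onz("scene",g(243,518),.005);sTLo=onz("scene",g(68,408),.005);sTLi=onz("scene",g(97,428),.005)
print("scene",sRR,sTR,sTRi,sTLo,sTLi, np.linalg.norm(sTR-sRR),np.linalg.norm(sTR-sTLo))
for a,b in((RR,TR),(sRR,sTR)): 
    d=(b-a);print("yaw",np.degrees(np.arctan2(d[1],d[0])))
d=RL-RR;print("yaw from rear",np.degrees(np.arctan2(d[1],d[0]))-90)
d=sTLo-sTR;print("yaw from tips",np.degrees(np.arctan2(d[1],d[0]))-90)
T=[f(235,122),f(338,152),f(252,408),f(150,385)]
print("handle top z.112 (top)",[onz("top",p,.112)[:2].round(4).tolist() for p in T],np.mean([onz("top",p,.112) for p in T],0))
S=[g(335,76),g(388,98),g(257,218),g(205,183)]
print("handle top (scene)",[onz("scene",p,.112)[:2].round(4).tolist() for p in S],np.mean([onz("scene",p,.112) for p in S],0))
# cap: dome/flange circle
t=cv2.imread("pics/top0.png");s=cv2.imread("pics/scene0.png")
m=np.zeros(t.shape[:2],np.uint8);m[208:258,322:374]=(t[208:258,322:374].min(2)>150)
m=cv2.morphologyEx(m,cv2.MORPH_CLOSE,np.ones((5,5)))
c=max(cv2.findContours(m,0,1)[0],key=cv2.contourArea);e=cv2.fitEllipse(c);print(e)
print("cap top, z=.113",onz("top",e[0],.113), "r", [np.linalg.norm(onz("top",(e[0][0]+e[1][0]/2,e[0][1]),.113)-onz("top",e[0],.113))])
h=lambda x,y:((x+.5)/6+240-.5,(y+.5)/6+200-.5)
# scene flange widest: left 173, right 425 
l,r=h(173,185),h(425,190);print("scene flange mid z=.11",onz("scene",((l[0]+r[0])/2,h(0,187)[1]),.111))
k=lambda x,y:((x+.5)/6+433-.5,(y+.5)/6+227-.5)
C=[k(70,80),k(518,78),k(535,518),k(80,525)]
W=[onz("top",p,.014) for p in C];print("tray",[w[:2].round(4).tolist() for w in W],np.mean(W,0),[np.linalg.norm(W[i]-W[i-1]) for i in range(4)])
print([np.degrees(np.arctan2(*(W[1]-W[0])[[0,1]]))])
E
```

```text
top rearL,rearR,tipR,tipRin [0.47960193 0.35223957 0.005     ] [0.46131566 0.27788762 0.003     ] [0.56282099 0.24825988 0.005     ] [0.56511979 0.25830883 0.005     ] 0.07659373568418353 0.10575979278772812
scene [0.48409255 0.3486889  0.005     ] [0.58321273 0.318391   0.005     ] [0.58286009 0.30818237 0.005     ] [0.56272559 0.24386769 0.005     ] [0.56689121 0.25512418 0.005     ] 0.10364735657062565 0.07728807422058669
yaw -16.271657601620117
yaw -16.99673635519561
yaw from rear -13.817203567865903
yaw from tips -195.37141343995862
handle top z.112 (top) [[0.5653, 0.2976], [0.5582, 0.2715], [0.4942, 0.2901], [0.4993, 0.3157]] [0.52925718 0.29370383 0.112     ]
handle top (scene) [[0.4978, 0.2963], [0.5008, 0.3137], [0.5699, 0.2962], [0.5621, 0.2778]] [0.5326526  0.29600359 0.112     ]
((348.6233215332031, 231.65370178222656), (41.69628143310547, 42.69511795043945), 39.10002517700195)
cap top, z=.113 [0.56696771 0.0094301  0.113     ] r [np.float64(0.04117402226914961)]
scene flange mid z=.11 [0.56729201 0.00910441 0.111     ]
tray [[0.5644, -0.2014], [0.5682, -0.3617], [0.4117, -0.3642], [0.4057, -0.204]] [ 0.48750287 -0.28285978  0.014     ] [np.float64(0.15873382911317432), np.float64(0.1603009385105902), np.float64(0.15650423402622132), np.float64(0.1603183599434161)]
[np.float64(178.6254458711909)]
```

move_arm([
  {"delta_rot":[0,0,-2.2],"delta_pos":[1.1,4.2,0],"hand":5},
  {"delta_rot":[0,0,-2.2],"delta_pos":[1.1,4.2,0],"hand":5},
  {"delta_rot":[0,0,-2.2],"delta_pos":[1.1,4.2,0],"hand":5},
  {"delta_rot":[0,0,-2.2],"delta_pos":[1.1,4.2,0],"hand":5},
  {"delta_rot":[0,0,-2.2],"delta_pos":[1.1,4.2,0],"hand":5},
  {"delta_rot":[0,0,-2.2],"delta_pos":[1.1,4.2,0],"hand":5},
  {"delta_rot":[0,0,-2.2],"delta_pos":[1.1,4.2,0],"hand":5},
  {"delta_rot":[0,0,-2.2],"delta_pos":[1.1,4.2,0],"hand":5},
  {"delta_rot":[0,0,-2.2],"delta_pos":[1.1,4.2,0],"hand":5},
  {"delta_rot":[0,0,-2.2],"delta_pos":[1.1,4.2,0],"hand":5},
], force=60)

```text
t: 1.15
eef_pos: [0.4149, -0.1805, 0.2487]
ee_rot: [3.142, 0.0, -3.058]
force: [0.4, 0.7, -0.1]
width: 0.0503
```

move_arm([
  {"delta_rot":[0,0,-2.2],"delta_pos":[1.1,4.2,0],"hand":5},
  {"delta_rot":[0,0,-2.2],"delta_pos":[1.1,4.2,0],"hand":5},
  {"delta_rot":[0,0,-2.2],"delta_pos":[1.1,4.2,0],"hand":5},
  {"delta_rot":[0,0,-2.2],"delta_pos":[1.1,4.2,0],"hand":5},
  {"delta_rot":[0,0,-2.2],"delta_pos":[1.1,4.2,0],"hand":5},
  {"delta_rot":[0,0,-2.2],"delta_pos":[1.1,4.2,0],"hand":5},
  {"delta_rot":[0,0,-2.2],"delta_pos":[1.1,4.2,0],"hand":5},
  {"delta_rot":[0,0,-2.2],"delta_pos":[1.1,4.2,0],"hand":5},
  {"delta_rot":[0,0,-2.2],"delta_pos":[1.1,4.2,0],"hand":5},
  {"delta_rot":[0,0,-2.2],"delta_pos":[1.1,0,0],"hand":5},
])

```text
t: 2.15
eef_pos: [0.5254, 0.2, 0.2479]
ee_rot: [3.142, -0.0, 2.844]
force: [-0.8, -0.5, -0.6]
width: 0.05
```

move_arm([
  {"delta_rot":[0,0,0.8],"delta_pos":[0.5,2.4,0],"hand":5},
  {"delta_rot":[0,0,0],"delta_pos":[0,2.4,0],"hand":5},
  {"delta_rot":[0,0,0],"delta_pos":[0,2.4,0],"hand":5},
  {"delta_rot":[0,0,0],"delta_pos":[0,2.2,0],"hand":5},
  {"delta_rot":[0,0,0],"delta_pos":[0,0,-1],"hand":5},
  {"delta_rot":[0,0,0],"delta_pos":[0,0,-2],"hand":5},
  {"delta_rot":[0,0,0],"delta_pos":[0,0,-2],"hand":5},
  {"delta_rot":[0,0,0],"delta_pos":[0,0,-2],"hand":5},
  {"delta_rot":[0,0,0],"delta_pos":[0,0,0],"hand":5},
  {"delta_rot":[0,0,0],"delta_pos":[0,0,0],"hand":5},
])

```text
t: 3.15
eef_pos: [0.53, 0.2895, 0.1787]
ee_rot: [-3.141, -0.0, 2.856]
force: [0.2, 0.2, 0.6]
width: 0.05
```

```bash
python3 - <<'E'
from h import *
s=get_state();print(s["eef_pos"],s["ee_rot"])
cv2.imwrite("pics/w1.png",grab_frame("wrist"));cv2.imwrite("pics/s1.png",grab_frame("scene")[200:360,360:560].repeat(4,0).repeat(4,1))
E
```

```text
[0.53002208 0.28945773 0.17865369] [-3.14068178e+00 -9.24514355e-05  2.85640372e+00]
```

View pics/w1.png

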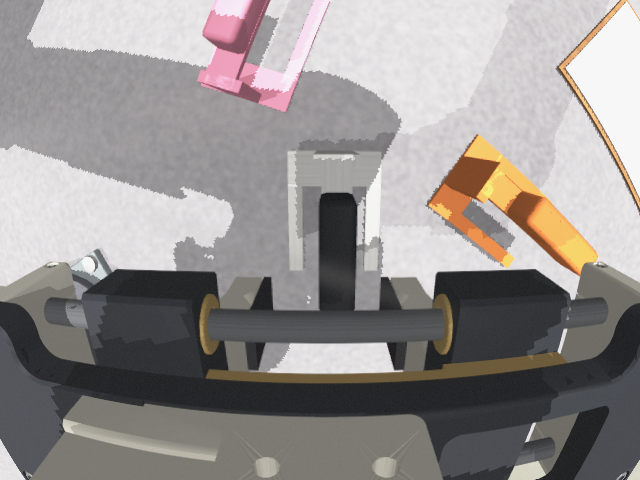

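View pics/s1.png

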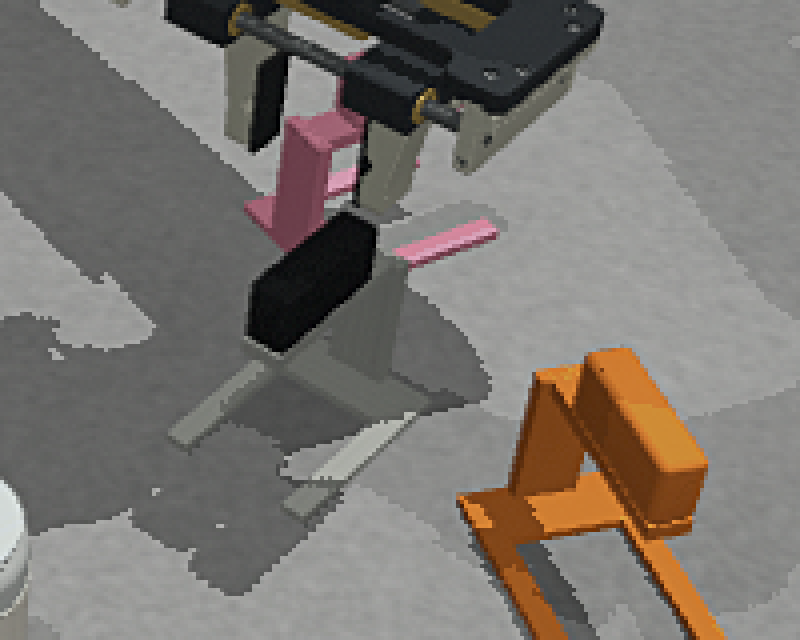

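The wrist view shows the black handle between the fingers (columns 320–356), parallel to them and slightly right of centre.

```bash
cat >> h.py <<'E'
from scipy.spatial.transform import Rotation as Ro
def wz(p,z,s):
    c=camera_info("wrist");K=np.array(c["camera_matrix"]);T=np.array(c["T_tool_cam"])
    u=(np.array(p)-K[:2,2]);r=np.hypot(*u);th=r/K[0,0]
    d=np.r_[np.sin(th)*u/r,np.cos(th)]
    R=Ro.from_euler("xyz",s["ee_rot"]).as_matrix()
    o=R@T[:3,3]+s["eef_pos"];d=R@T[:3,:3]@d
    return o+d*(z-o[2])/d[2]
E
python3 - <<'E'
from h import *
s=get_state()
R=Ro.from_euler("xyz",s["ee_rot"]).as_matrix()
for p in((320,205),(356,205),(320,270),(356,270),(320,305),(356,305)):
    w=wz(p,.112,s);print(p,w.round(4),(R.T@(w-s["eef_pos"])).round(4))
for p in((288,152),(382,152),(289,270)):
    w=wz(p,.005,s);print(p,w.round(4),(R.T@(w-s["eef_pos"])).round(4))
E
```

```text
(320, 205) [0.4973 0.2976 0.112 ] [ 0.0341 -0.0022  0.0677]
(356, 205) [0.5029 0.3168 0.112 ] [0.0341 0.0178 0.0677]
(320, 270) [0.5341 0.2866 0.112 ] [-0.0043 -0.0024  0.0677]
(356, 270) [0.54   0.3068 0.112 ] [-0.0044  0.0187  0.0678]
(320, 305) [0.5558 0.2802 0.112 ] [-0.027  -0.0025  0.0678]
(356, 305) [0.5621 0.3011 0.112 ] [-0.0271  0.0194  0.0678]
(288, 152) [0.4649 0.2778 0.005 ] [ 0.0597 -0.0305  0.1746]
(382, 152) [0.4866 0.353  0.005 ] [0.06   0.0479 0.1747]
(289, 270) [0.5641 0.2472 0.005 ] [-0.0442 -0.0319  0.1747]
```

move_arm([
  {"delta_rot":[0,0,0],"delta_pos":[0.2,0.7,0],"hand":5},
  {"delta_rot":[0,0,0],"delta_pos":[0,0,0],"hand":5},
  {"delta_rot":[0,0,0],"delta_pos":[0,0,-2],"hand":5},
  {"delta_rot":[0,0,0],"delta_pos":[0,0,-2],"hand":5},
  {"delta_rot":[0,0,0],"delta_pos":[0,0,-2],"hand":5},
  {"delta_rot":[0,0,0],"delta_pos":[0,0,-1.4],"hand":5},
  {"delta_rot":[0,0,0],"delta_pos":[0,0,0],"hand":4},
  {"delta_rot":[0,0,0],"delta_pos":[0,0,0],"hand":3},
  {"delta_rot":[0,0,0],"delta_pos":[0,0,0],"hand":2},
  {"delta_rot":[0,0,0],"delta_pos":[0,0,0],"hand":1},
], force=60)

```text
t: 4.25
eef_pos: [0.5324, 0.2972, 0.1057]
ee_rot: [3.14, 0.001, 2.857]
force: [-0.4, -1.3, 0.8]
width: 0.0238
```

move_arm([
  {"delta_rot":[0,0,0],"delta_pos":[0,0,0],"hand":1},
  {"delta_rot":[0,0,0],"delta_pos":[0,0,0],"hand":1},
  {"delta_rot":[0,0,0],"delta_pos":[0,0,0],"hand":1},
  {"delta_rot":[0,0,0],"delta_pos":[0,0,0.5],"hand":1},
  {"delta_rot":[0,0,0],"delta_pos":[0,0,1.5],"hand":1},
  {"delta_rot":[0,0,0],"delta_pos":[0,0,2],"hand":1},
  {"delta_rot":[0,0,0],"delta_pos":[0,0,2],"hand":1},
  {"delta_rot":[0,0,0],"delta_pos":[0,0,2],"hand":1},
  {"delta_rot":[0,0,0],"delta_pos":[0,0,2],"hand":1},
  {"delta_rot":[0,0,0],"delta_pos":[0,0,0],"hand":1},
])

```text
t: 5.25
eef_pos: [0.5329, 0.2977, 0.2072]
ee_rot: [3.138, 0.002, 2.857]
force: [0.9, 0.6, -2.6]
width: 0.0216
```

```bash
python3 - <<'E'
from h import *
s=get_state();print(s["eef_pos"],s["ee_rot"],s["width"],s["force"],s["moment"])
cv2.imwrite("pics/w2.png",grab_frame("wrist"));f=grab_frame("scene");cv2.imwrite("pics/s2f.png",f);cv2.imwrite("pics/s2.png",f[170:330,360:560].repeat(4,0).repeat(4,1))
E
```

```text
[0.5329186  0.29774807 0.20715348] [3.13789643e+00 2.31633812e-03 2.85678443e+00] 0.02155828324140658 [ 0.8634292   0.58823674 -2.57160478] [ 0.02247783 -0.16683175  0.04995645]
```

View pics/s2.png

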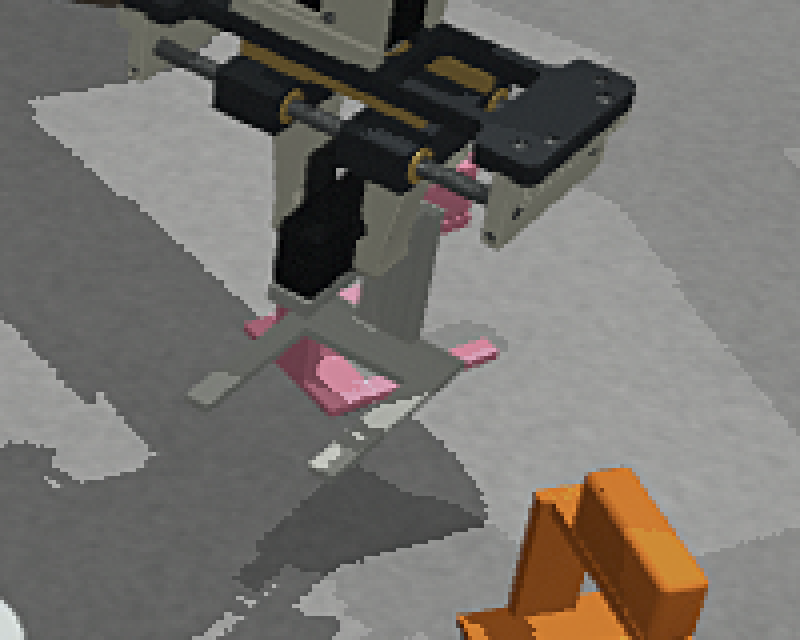

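View pics/w2.png

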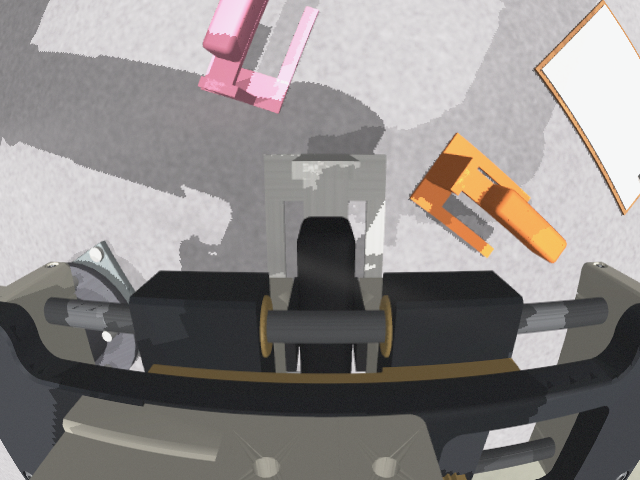

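```bash
python3 - <<'E'
from h import *
s=get_state();R=Ro.from_euler("xyz",s["ee_rot"]).as_matrix()
for p in((264,157),(386,157),(266,275),(384,275)):
    w=wz(p,s["eef_pos"][2]-.1005,s);print(p,w.round(4),(R.T@(w-s["eef_pos"])).round(4))
E
```

```text
(264, 157) [0.4635 0.2768 0.1034] [ 0.0595 -0.0384  0.1005]
(386, 157) [0.4854 0.3514 0.1034] [0.0595 0.0394 0.1006]
(266, 275) [0.5397 0.2527 0.1034] [-0.0204 -0.04    0.1005]
(384, 275) [0.5625 0.3304 0.1034] [-0.0203  0.041   0.1005]
```

move_arm([
  {"delta_rot":[0,0,1.6],"delta_pos":[-1.6,-2,0],"hand":1},
  {"delta_rot":[0,0,1.6],"delta_pos":[-1.6,-3,0],"hand":1},
  {"delta_rot":[0,0,1.6],"delta_pos":[-1.6,-3,0],"hand":1},
  {"delta_rot":[0,0,1.6],"delta_pos":[-1.5,-3,0],"hand":1},
  {"delta_rot":[0,0,1.6],"delta_pos":[-1,-3,0],"hand":1},
  {"delta_rot":[0,0,1.6],"delta_pos":[-0.5,-3,0],"hand":1},
  {"delta_rot":[0,0,1.6],"delta_pos":[-0.5,-3,0],"hand":1},
  {"delta_rot":[0,0,1.6],"delta_pos":[0,-3,0],"hand":1},
  {"delta_rot":[0,0,1.6],"delta_pos":[0,-3,0],"hand":1},
  {"delta_rot":[0,0,1.9],"delta_pos":[0,-2.8,0],"hand":1},
])

```text
t: 6.35
eef_pos: [0.4478, 0.0074, 0.2032]
ee_rot: [-3.141, -0.002, -3.141]
force: [-0.1, -0.5, -2.9]
width: 0.022
```

```bash
python3 - <<'E'
from h import *
f=grab_frame("scene");s=get_state();print(s["eef_pos"],s["ee_rot"])
cv2.imwrite("pics/s3.png",cv2.resize(f[140:300,220:420],(800,640),interpolation=cv2.INTER_CUBIC))
t=grab_frame("top");cv2.imwrite("pics/t3.png",cv2.resize(t[190:340,280:430],(600,600),interpolation=cv2.INTER_CUBIC))
e=s["eef_pos"]
for n,P in dict(tipR=(.045,-.039,-.1055),tipL=(.045,.039,-.1055),tipRt=(.045,-.039,-.1005),tipLt=(.045,.039,-.1005)).items(): 
    p=proj("scene",e+P);print(n,((p-[220,140])*4).round(0))
for n,P in dict(flL=(.567,.049,.1105),fl0=(.567,-.031,.1105),near=(.607,.009,.108),snoutnear=(.605,.009,.094)).items(): print(n,((proj("scene",P)-[220,140])*4).round(0))
E
```

```text
[0.44702204 0.00485453 0.20298862] [-3.13997691 -0.00351342 -3.13934916]
tipR [279. 282.]
tipL [414. 322.]
tipRt [278. 274.]
tipLt [413. 314.]
flL [351. 386.]
fl0 [207. 341.]
near [236. 414.]
snoutnear [240. 435.]
```

View pics/s3.png

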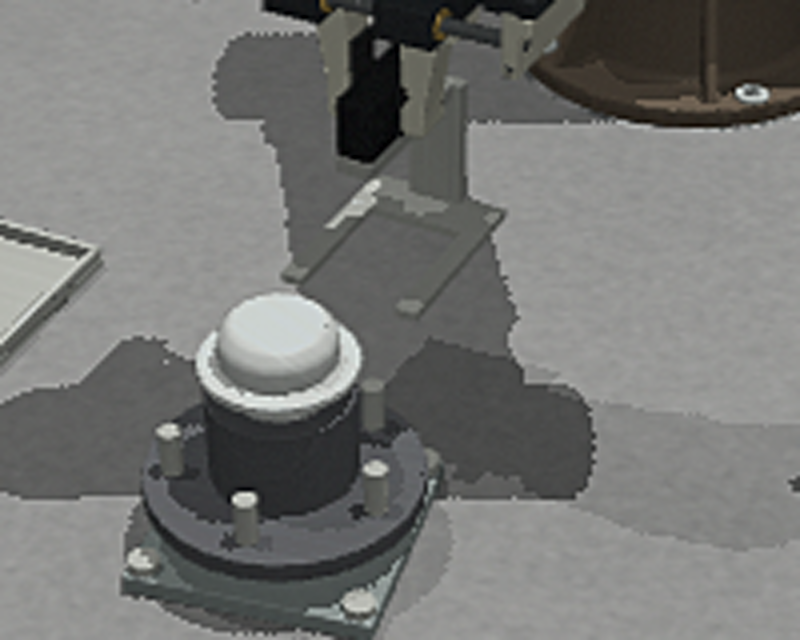

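View pics/t3.png

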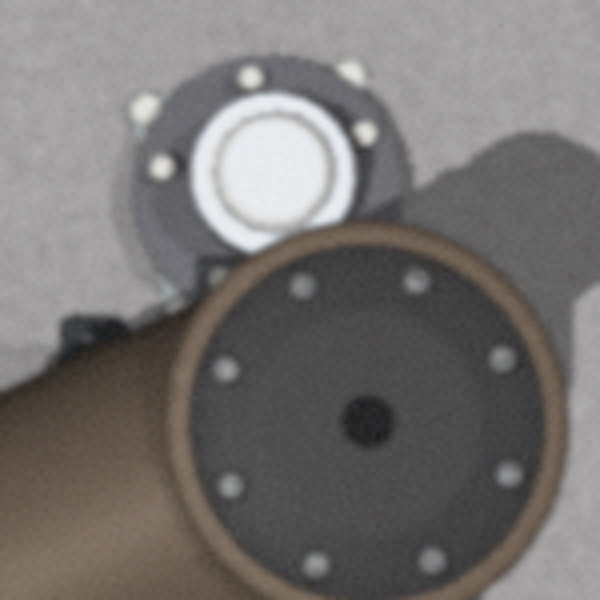

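The scene view shows the fork tips at crop (410,305) and (290,272), within about 2 px of prediction. The cap centre also matches. I'll slide in along +x in two stages.

move_arm([
  {"delta_rot":[0,0,0],"delta_pos":[0,0.4,0],"hand":1},
  {"delta_rot":[0,0,0],"delta_pos":[0,0,0],"hand":1},
  {"delta_rot":[0,0,0],"delta_pos":[1,0,0],"hand":1},
  {"delta_rot":[0,0,0],"delta_pos":[1,0,0],"hand":1},
  {"delta_rot":[0,0,0],"delta_pos":[1,0,0],"hand":1},
  {"delta_rot":[0,0,0],"delta_pos":[1,0,0],"hand":1},
  {"delta_rot":[0,0,0],"delta_pos":[1,0,0],"hand":1},
  {"delta_rot":[0,0,0],"delta_pos":[1,0,0],"hand":1},
  {"delta_rot":[0,0,0],"delta_pos":[0,0,0],"hand":1},
  {"delta_rot":[0,0,0],"delta_pos":[0,0,0],"hand":1},
])

```text
t: 7.45
eef_pos: [0.5089, 0.0127, 0.2042]
ee_rot: [-3.141, -0.001, 3.14]
force: [-0.9, -0.9, -2.8]
width: 0.0214
```

```bash
python3 - <<'E'
from h import *
s=get_state();print(s["eef_pos"],s["ee_rot"],s["force"]);f=grab_frame("scene")
cv2.imwrite("pics/s4.png",cv2.resize(f[160:280,220:370],(800,640),interpolation=cv2.INTER_CUBIC))
E
```

```text
[0.5089132  0.01266924 0.20424084] [-3.14140928e+00 -7.96883185e-04  3.14037055e+00] [-0.9051206 -0.9141931 -2.7522884]
```

View pics/s4.png

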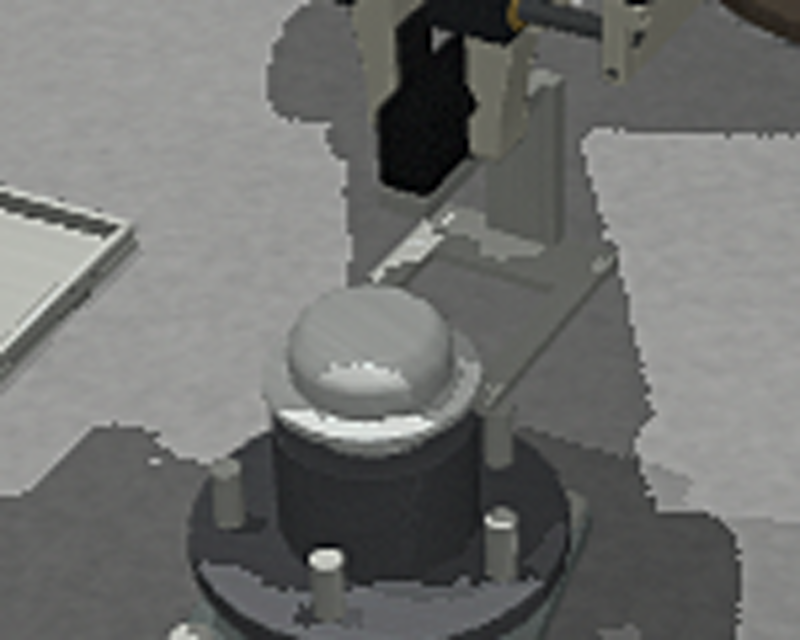

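move_arm([
  {"delta_rot":[0,0,0],"delta_pos":[0,-0.35,0],"hand":1},
  {"delta_rot":[0,0,0],"delta_pos":[0,0,0],"hand":1},
  {"delta_rot":[0,0,0],"delta_pos":[1,0,0],"hand":1},
  {"delta_rot":[0,0,0],"delta_pos":[1,0,0],"hand":1},
  {"delta_rot":[0,0,0],"delta_pos":[1,0,0],"hand":1},
  {"delta_rot":[0,0,0],"delta_pos":[1,0,0],"hand":1},
  {"delta_rot":[0,0,0],"delta_pos":[1,0,0],"hand":1},
  {"delta_rot":[0,0,0],"delta_pos":[0.7,0,0],"hand":1},
  {"delta_rot":[0,0,0],"delta_pos":[0,0,0],"hand":1},
  {"delta_rot":[0,0,0],"delta_pos":[0,0,0],"hand":1},
])

```text
t: 8.5
eef_pos: [0.5658, 0.0093, 0.2042]
ee_rot: [-3.142, -0.001, 3.141]
force: [0.4, -0.7, -2.8]
width: 0.022
```

```bash
python3 - <<'E'
from h import *
s=get_state();print(s["eef_pos"],s["ee_rot"],s["force"],s["moment"]);f=grab_frame("scene")
cv2.imwrite("pics/s5.png",cv2.resize(f[160:280,220:370],(800,640),interpolation=cv2.INTER_CUBIC))
e=s["eef_pos"]
for P in((.045,-.039,-.1005),(.045,.039,-.1005),(.045,.027,-.1005),(-.06,.039,-.1005)): print(((proj("scene",e+P)-[220,160])*5.333).round(0))
E
```

```text
[0.56579344 0.00926139 0.20423196] [-3.14150017e+00 -7.45898441e-04  3.14058889e+00] [ 0.39278965 -0.67964605 -2.76110995] [-0.04713262 -0.05674568  0.0310391 ]
[217. 430.]
[407. 492.]
[377. 482.]
[545. 331.]
```

View pics/s5.png

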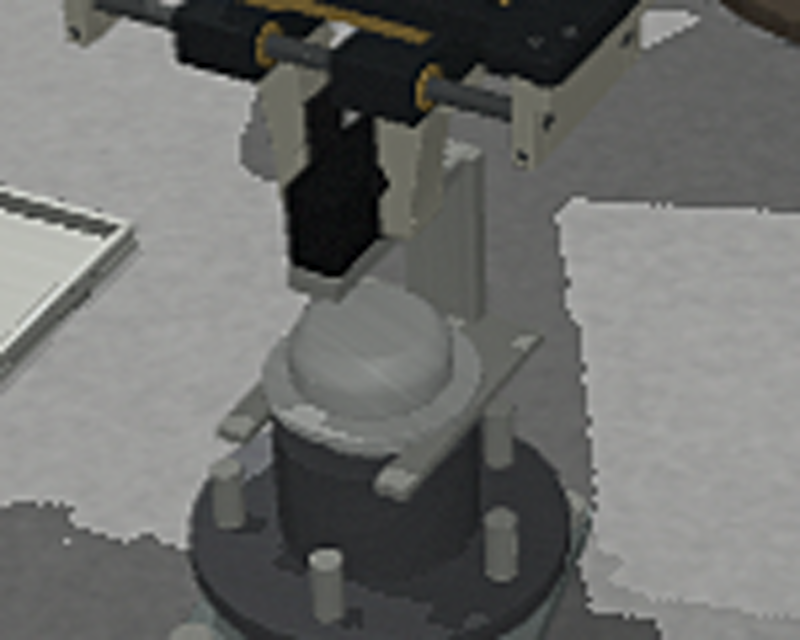

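The fork is round the neck, with both tines showing below the flange and no side force. Pulling straight up.

move_arm([
  {"delta_rot":[0,0,0],"delta_pos":[0,0,0.3],"hand":1},
  {"delta_rot":[0,0,0],"delta_pos":[0,0,0.3],"hand":1},
  {"delta_rot":[0,0,0],"delta_pos":[0,0,0.3],"hand":1},
  {"delta_rot":[0,0,0],"delta_pos":[0,0,0.3],"hand":1},
  {"delta_rot":[0,0,0],"delta_pos":[0,0,0.3],"hand":1},
  {"delta_rot":[0,0,0],"delta_pos":[0,0,0.3],"hand":1},
  {"delta_rot":[0,0,0],"delta_pos":[0,0,0.3],"hand":1},
  {"delta_rot":[0,0,0],"delta_pos":[0,0,0.3],"hand":1},
  {"delta_rot":[0,0,0],"delta_pos":[0,0,0.3],"hand":1},
  {"delta_rot":[0,0,0],"delta_pos":[0,0,0],"hand":1},
])

```text
t: 9.55
eef_pos: [0.5662, 0.0094, 0.2322]
ee_rot: [3.141, 0.001, 3.141]
force: [-0.1, 0.7, -4.0]
width: 0.0217
```

move_arm([
  {"delta_rot":[0,0,0],"delta_pos":[0,0,0.4],"hand":1},
  {"delta_rot":[0,0,0],"delta_pos":[0,0,0.4],"hand":1},
  {"delta_rot":[0,0,0],"delta_pos":[0,0,0.4],"hand":1},
  {"delta_rot":[0,0,0],"delta_pos":[0,0,0.4],"hand":1},
  {"delta_rot":[0,0,0],"delta_pos":[0,0,0.4],"hand":1},
  {"delta_rot":[0,0,0],"delta_pos":[0,0,0.4],"hand":1},
  {"delta_rot":[0,0,0],"delta_pos":[0,0,0],"hand":1},
  {"delta_rot":[0,0,0],"delta_pos":[0,0,0],"hand":1},
  {"delta_rot":[0,0,0],"delta_pos":[0,0,0],"hand":1},
  {"delta_rot":[0,0,0],"delta_pos":[0,0,0],"hand":1},
])

```text
t: 10.55
eef_pos: [0.5658, 0.0093, 0.2553]
ee_rot: [-3.141, -0.001, 3.141]
force: [-0.1, 0.7, -4.2]
width: 0.0212
```

```bash
python3 - <<'E'
from h import *
s=get_state();print(s["eef_pos"],s["ee_rot"],s["force"],s["moment"]);f=grab_frame("scene")
cv2.imwrite("pics/s6.png",cv2.resize(f[130:280,220:370],(640,640),interpolation=cv2.INTER_CUBIC))
E
```

```text
[0.56579139 0.00928944 0.25529849] [-3.14145227e+00 -5.04407029e-04  3.14085955e+00] [-0.10312974  0.73615791 -4.19015827] [ 0.01090011 -0.12237224 -0.02254908]
```

View pics/s6.png

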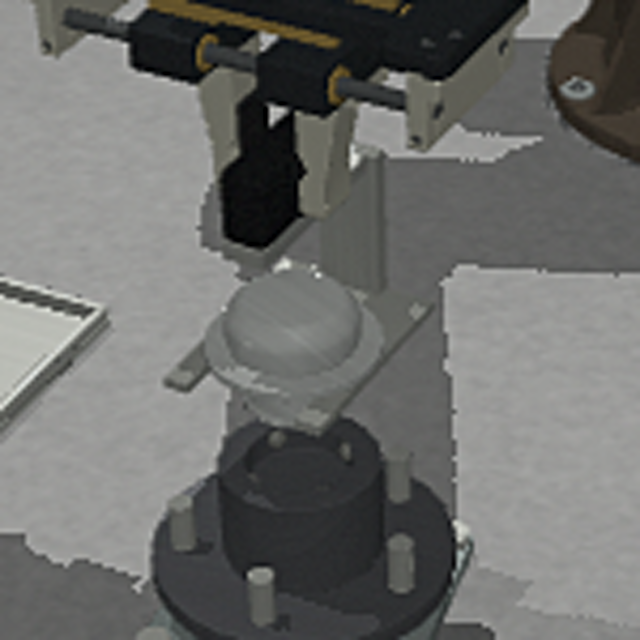

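The cap is out and hanging upright on the fork. Carrying it gently to the tray.

move_arm([
  {"delta_rot":[0,0,0],"delta_pos":[-0.1,-0.4,0],"hand":1},
  {"delta_rot":[0,0,0],"delta_pos":[-0.2,-0.8,0],"hand":1},
  {"delta_rot":[0,0,0],"delta_pos":[-0.3,-1.2,0],"hand":1},
  {"delta_rot":[0,0,0],"delta_pos":[-0.4,-1.5,0],"hand":1},
  {"delta_rot":[0,0,0],"delta_pos":[-0.4,-1.5,0],"hand":1},
  {"delta_rot":[0,0,0],"delta_pos":[-0.4,-1.5,0],"hand":1},
  {"delta_rot":[0,0,0],"delta_pos":[-0.4,-1.5,0],"hand":1},
  {"delta_rot":[0,0,0],"delta_pos":[-0.4,-1.5,0],"hand":1},
  {"delta_rot":[0,0,0],"delta_pos":[-0.4,-1.5,0],"hand":1},
  {"delta_rot":[0,0,0],"delta_pos":[-0.4,-1.5,0],"hand":1},
])

```text
t: 11.6
eef_pos: [0.5316, -0.121, 0.2556]
ee_rot: [3.142, 0.0, 3.141]
force: [0.3, -1.0, -3.9]
width: 0.0215
```

move_arm([
  {"delta_rot":[0,0,0],"delta_pos":[-0.4,-1.5,0],"hand":1},
  {"delta_rot":[0,0,0],"delta_pos":[-0.4,-1.5,0],"hand":1},
  {"delta_rot":[0,0,0],"delta_pos":[-0.4,-1.5,0],"hand":1},
  {"delta_rot":[0,0,0],"delta_pos":[-0.4,-1.5,0],"hand":1},
  {"delta_rot":[0,0,0],"delta_pos":[-0.4,-1.5,0],"hand":1},
  {"delta_rot":[0,0,0],"delta_pos":[-0.4,-1.5,0],"hand":1},
  {"delta_rot":[0,0,0],"delta_pos":[-0.4,-1.5,0],"hand":1},
  {"delta_rot":[0,0,0],"delta_pos":[-0.4,-1.5,0],"hand":1},
  {"delta_rot":[0,0,0],"delta_pos":[-0.4,-1.5,0],"hand":1},
  {"delta_rot":[0,0,0],"delta_pos":[-0.4,-1.5,0],"hand":1},
])

```text
t: 12.6
eef_pos: [0.4916, -0.2709, 0.2556]
ee_rot: [3.142, 0.0, 3.141]
force: [0.3, 0.4, -4.0]
width: 0.0215
```

move_arm([
  {"delta_rot":[0,0,0],"delta_pos":[-0.2,-0.8,0],"hand":1},
  {"delta_rot":[0,0,0],"delta_pos":[-0.1,-0.4,0],"hand":1},
  {"delta_rot":[0,0,0],"delta_pos":[-0.1,-0.2,0],"hand":1},
  {"delta_rot":[0,0,0],"delta_pos":[0,0,-1],"hand":1},
  {"delta_rot":[0,0,0],"delta_pos":[0,0,-1.5],"hand":1},
  {"delta_rot":[0,0,0],"delta_pos":[0,0,-1.5],"hand":1},
  {"delta_rot":[0,0,0],"delta_pos":[0,0,-1.5],"hand":1},
  {"delta_rot":[0,0,0],"delta_pos":[0,0,-1.5],"hand":1},
  {"delta_rot":[0,0,0],"delta_pos":[0,0,-1],"hand":1},
  {"delta_rot":[0,0,0],"delta_pos":[0,0,0],"hand":1},
])

```text
t: 13.6
eef_pos: [0.4871, -0.283, 0.1737]
ee_rot: [3.141, -0.003, 3.141]
force: [-0.3, -0.2, -3.7]
width: 0.0217
```

```bash
python3 - <<'E'
from h import *
s=get_state();print(s["eef_pos"],s["ee_rot"],s["force"],s["moment"]);f=grab_frame("scene")
cv2.imwrite("pics/s7.png",cv2.resize(f[90:270,120:300],(640,640),interpolation=cv2.INTER_CUBIC))
E
```

```text
[ 0.48709879 -0.28296202  0.17369019] [ 3.14061958e+00 -2.97223820e-03  3.14125759e+00] [-0.2970663  -0.19821554 -3.66540646] [-0.03259312 -0.04106306  0.0413006 ]
```

View pics/s7.png

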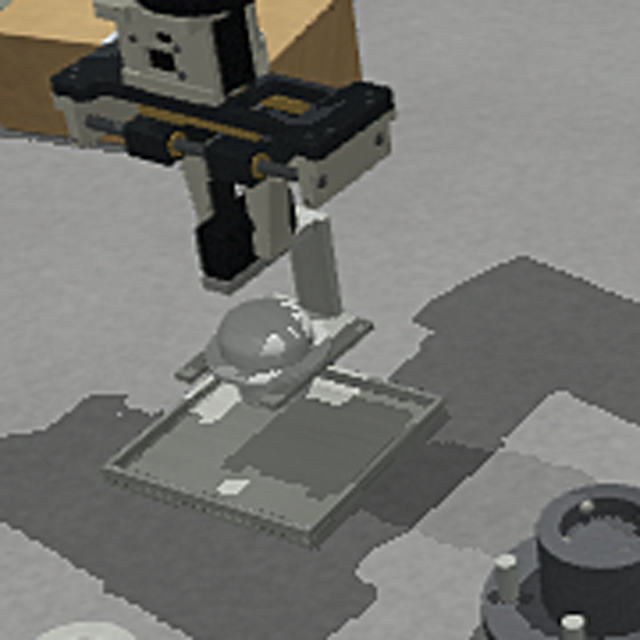

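move_arm([
  {"delta_rot":[0,0,0],"delta_pos":[0,0,-0.8],"hand":1},
  {"delta_rot":[0,0,0],"delta_pos":[0,0,-0.8],"hand":1},
  {"delta_rot":[0,0,0],"delta_pos":[0,0,-0.8],"hand":1},
  {"delta_rot":[0,0,0],"delta_pos":[0,0,-0.6],"hand":1},
  {"delta_rot":[0,0,0],"delta_pos":[0,0,-0.4],"hand":1},
  {"delta_rot":[0,0,0],"delta_pos":[0,0,-0.2],"hand":1},
  {"delta_rot":[0,0,0],"delta_pos":[0,0,-0.2],"hand":1},
  {"delta_rot":[0,0,0],"delta_pos":[0,0,-0.2],"hand":1},
  {"delta_rot":[0,0,0],"delta_pos":[0,0,-0.2],"hand":1},
  {"delta_rot":[0,0,0],"delta_pos":[0,0,-0.2],"hand":1},
])

```text
t: 14.65
eef_pos: [0.4881, -0.2837, 0.1317]
ee_rot: [-3.141, 0.0, 3.141]
force: [0.6, -0.6, -3.4]
width: 0.0215
```

move_arm([
  {"delta_rot":[0,0,0],"delta_pos":[0,0,-0.2],"hand":1},
  {"delta_rot":[0,0,0],"delta_pos":[0,0,0],"hand":1},
  {"delta_rot":[0,0,0],"delta_pos":[0,0,0],"hand":1},
  {"delta_rot":[0,0,0],"delta_pos":[0,0,0],"hand":1},
  {"delta_rot":[0,0,0],"delta_pos":[0,0,0],"hand":1},
  {"delta_rot":[0,0,0],"delta_pos":[0,0,0],"hand":1},
  {"delta_rot":[0,0,0],"delta_pos":[0,0,0],"hand":1},
  {"delta_rot":[0,0,0],"delta_pos":[0,0,0],"hand":1},
  {"delta_rot":[0,0,0],"delta_pos":[0,0,0],"hand":1},
  {"delta_rot":[0,0,0],"delta_pos":[0,0,0],"hand":1},
])

```text
t: 15.65
eef_pos: [0.488, -0.2837, 0.1296]
ee_rot: [-3.142, 0.0, 3.141]
force: [0.5, -1.3, -3.3]
width: 0.0216
```

```bash
python3 - <<'E'
from h import *
s=get_state();print(s["eef_pos"],s["ee_rot"],s["force"],s["moment"]);f=grab_frame("scene")
cv2.imwrite("pics/s8.png",cv2.resize(f[130:260,135:265],(650,650),interpolation=cv2.INTER_CUBIC))
E
```

```text
[ 0.48795173 -0.2836886   0.12957314] [-3.14158502e+00  1.58099863e-05  3.14085047e+00] [ 0.479333   -1.31101344 -3.3375639 ] [-0.01783111 -0.07387303 -0.0348873 ]
```

View pics/s8.png

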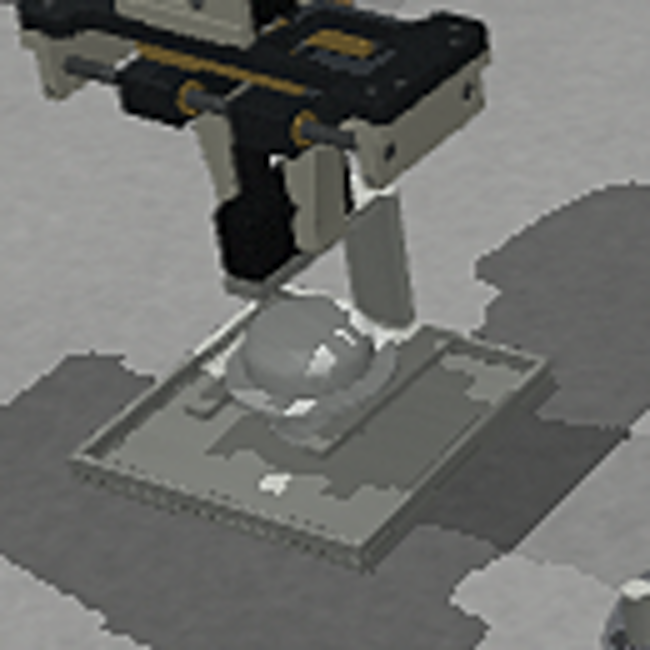

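move_arm([
  {"delta_rot":[0,0,0],"delta_pos":[0,0,-0.2],"hand":1},
  {"delta_rot":[0,0,0],"delta_pos":[0,0,-0.2],"hand":1},
  {"delta_rot":[0,0,0],"delta_pos":[0,0,0],"hand":1},
  {"delta_rot":[0,0,0],"delta_pos":[0,0,0],"hand":1},
  {"delta_rot":[0,0,0],"delta_pos":[0,0,0],"hand":1},
  {"delta_rot":[0,0,0],"delta_pos":[0,0,0],"hand":1},
  {"delta_rot":[0,0,0],"delta_pos":[0,0,0],"hand":1},
  {"delta_rot":[0,0,0],"delta_pos":[0,0,0],"hand":1},
  {"delta_rot":[0,0,0],"delta_pos":[0,0,0],"hand":1},
  {"delta_rot":[0,0,0],"delta_pos":[0,0,0],"hand":1},
])

```text
t: 16.7
eef_pos: [0.488, -0.2837, 0.1256]
ee_rot: [3.142, 0.0, 3.141]
force: [-0.3, -0.0, -2.8]
width: 0.0216
```

```bash
python3 - <<'E'
from h import *
s=get_state();print(s["eef_pos"],s["ee_rot"],s["force"],s["moment"]);f=grab_frame("scene")
cv2.imwrite("pics/s9.png",cv2.resize(f[190:230,165:225],(780,520),interpolation=cv2.INTER_CUBIC))
E
```

```text
[ 0.48795668 -0.28366428  0.12556566] [3.14158282e+00 3.05299474e-05 3.14088379e+00] [-0.25006525 -0.02069636 -2.8073184 ] [-0.01002293 -0.09836672 -0.01276423]
```

View pics/s9.png

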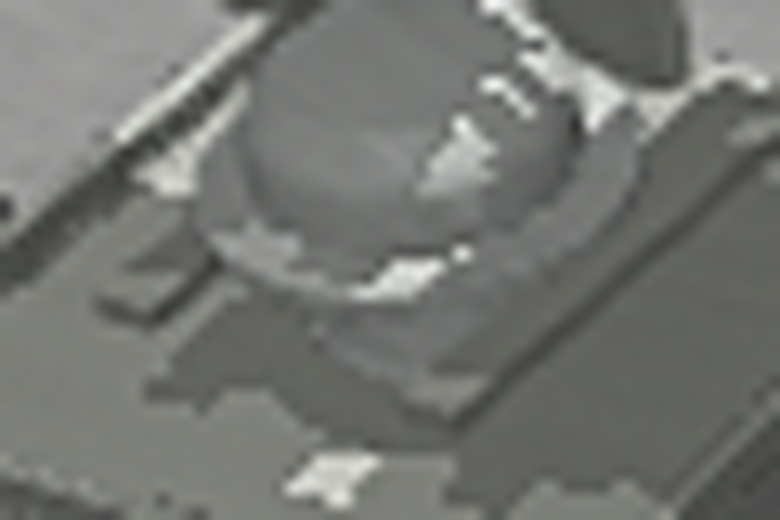

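The wrist force is back at the empty-puller value (−2.8 N), so the cap stands free. Drawing the fork back along −x.

move_arm([
  {"delta_rot":[0,0,0],"delta_pos":[-0.5,0,0],"hand":1},
  {"delta_rot":[0,0,0],"delta_pos":[-0.8,0,0],"hand":1},
  {"delta_rot":[0,0,0],"delta_pos":[-0.8,0,0],"hand":1},
  {"delta_rot":[0,0,0],"delta_pos":[-0.8,0,0],"hand":1},
  {"delta_rot":[0,0,0],"delta_pos":[-0.8,0,0],"hand":1},
  {"delta_rot":[0,0,0],"delta_pos":[-0.8,0,0],"hand":1},
  {"delta_rot":[0,0,0],"delta_pos":[-0.8,0,0],"hand":1},
  {"delta_rot":[0,0,0],"delta_pos":[-0.8,0,0],"hand":1},
  {"delta_rot":[0,0,0],"delta_pos":[-0.8,0,0],"hand":1},
  {"delta_rot":[0,0,0],"delta_pos":[-0.8,0,0],"hand":1},
])

```text
t: 17.75
eef_pos: [0.4103, -0.2837, 0.1256]
ee_rot: [-3.142, 0.0, 3.141]
force: [-0.6, 0.5, -2.8]
width: 0.0219
```

```bash
python3 - <<'E'
from h import *
s=get_state();print(s["eef_pos"],s["ee_rot"],s["force"],s["moment"]);f=grab_frame("scene")
cv2.imwrite("pics/s10.png",cv2.resize(f[120:260,135:275],(700,700),interpolation=cv2.INTER_CUBIC)[:600])
E
```

```text
[ 0.41031405 -0.28367275  0.12559597] [-3.14157710e+00  1.18243603e-04  3.14085243e+00] [-0.567125    0.51351549 -2.80377771] [ 0.00477003 -0.10763966  0.00571787]
```

View pics/s10.png

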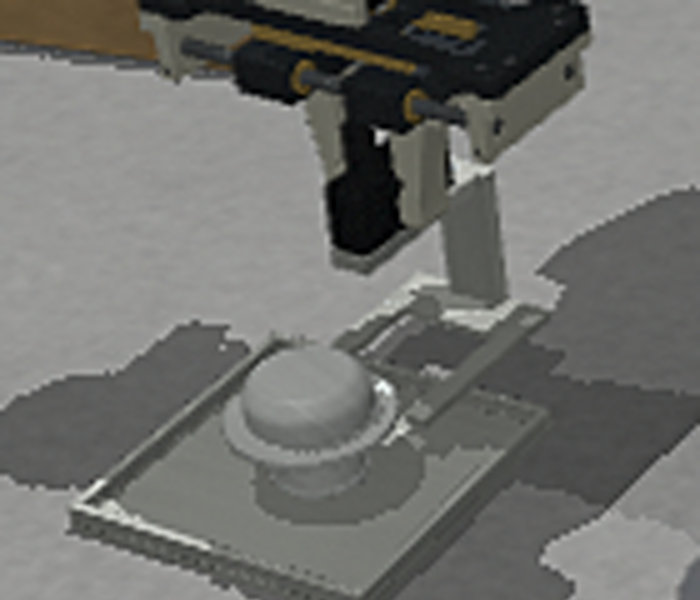

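The cap stands upright mid-tray and the tines are coming clear. Retreating further.

move_arm([
  {"delta_rot":[0,0,0],"delta_pos":[-0.8,0,0],"hand":1},
  {"delta_rot":[0,0,0],"delta_pos":[-0.8,0,0],"hand":1},
  {"delta_rot":[0,0,0],"delta_pos":[-1,0,0],"hand":1},
  {"delta_rot":[0,0,0],"delta_pos":[-1,0,0],"hand":1},
  {"delta_rot":[0,0,0],"delta_pos":[-1,0,0],"hand":1},
  {"delta_rot":[0,0,0],"delta_pos":[-1,0,0],"hand":1},
  {"delta_rot":[0,0,0],"delta_pos":[-1,0,0],"hand":1},
  {"delta_rot":[0,0,0],"delta_pos":[-0.9,0,0],"hand":1},
  {"delta_rot":[0,0,0],"delta_pos":[0,0,0],"hand":1},
  {"delta_rot":[0,0,0],"delta_pos":[0,0,0],"hand":1},
])

```text
t: 18.8
eef_pos: [0.3361, -0.2838, 0.1258]
ee_rot: [-3.141, 0.001, 3.141]
force: [0.5, 0.1, -3.2]
width: 0.0218
```

move_arm([
  {"delta_rot":[0,0,0],"delta_pos":[0,0,-0.4],"hand":1},
  {"delta_rot":[0,0,0],"delta_pos":[0,0,-0.4],"hand":1},
  {"delta_rot":[0,0,0],"delta_pos":[0,0,-0.3],"hand":1},
  {"delta_rot":[0,0,0],"delta_pos":[0,0,-0.3],"hand":1},
  {"delta_rot":[0,0,0],"delta_pos":[0,0,-0.2],"hand":1},
  {"delta_rot":[0,0,0],"delta_pos":[0,0,-0.1],"hand":1},
  {"delta_rot":[0,0,0],"delta_pos":[0,0,-0.1],"hand":1},
  {"delta_rot":[0,0,0],"delta_pos":[0,0,0],"hand":1},
  {"delta_rot":[0,0,0],"delta_pos":[0,0,0],"hand":1},
  {"delta_rot":[0,0,0],"delta_pos":[0,0,0],"hand":1},
])

```text
t: 19.8
eef_pos: [0.336, -0.2837, 0.1077]
ee_rot: [-3.142, 0.0, 3.141]
force: [0.4, -0.4, -2.7]
width: 0.0215
```

```bash
python3 - <<'E'
from h import *
s=get_state();print(s["eef_pos"],s["ee_rot"],s["force"],s["moment"]);f=grab_frame("scene")
cv2.imwrite("pics/s11.png",cv2.resize(f[100:260,150:310],(600,600),interpolation=cv2.INTER_CUBIC))
E
```

```text
[ 0.33601629 -0.28369057  0.10767549] [-3.14153579e+00  2.36948988e-04  3.14085106e+00] [ 0.40531099 -0.41934895 -2.67962372] [-0.0647391  -0.06265119 -0.01755348]
```

View pics/s11.png

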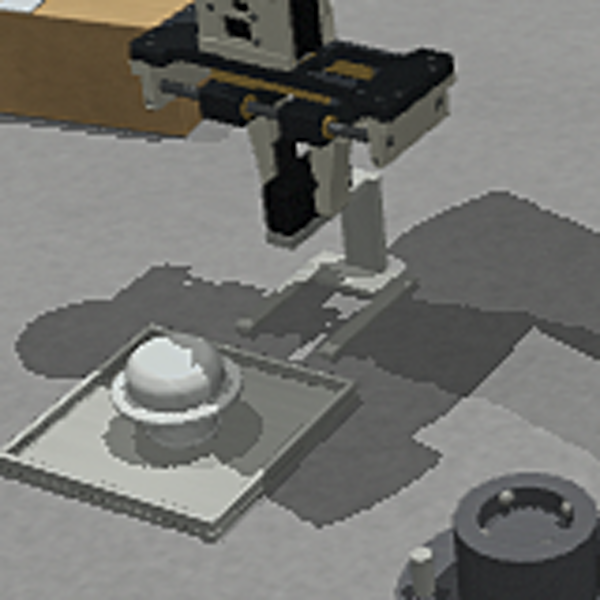

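move_arm([
  {"delta_rot":[0,0,0],"delta_pos":[0,0,-0.1],"hand":1},
  {"delta_rot":[0,0,0],"delta_pos":[0,0,0],"hand":1},
  {"delta_rot":[0,0,0],"delta_pos":[0,0,-0.1],"hand":1},
  {"delta_rot":[0,0,0],"delta_pos":[0,0,0],"hand":1},
  {"delta_rot":[0,0,0],"delta_pos":[0,0,0],"hand":1},
  {"delta_rot":[0,0,0],"delta_pos":[0,0,0],"hand":1},
  {"delta_rot":[0,0,0],"delta_pos":[0,0,0],"hand":1},
  {"delta_rot":[0,0,0],"delta_pos":[0,0,0],"hand":1},
  {"delta_rot":[0,0,0],"delta_pos":[0,0,0],"hand":1},
  {"delta_rot":[0,0,0],"delta_pos":[0,0,0],"hand":1},
])

```text
t: 20.85
eef_pos: [0.336, -0.2837, 0.1056]
ee_rot: [-3.142, 0.0, 3.141]
force: [0.4, -0.4, -3.0]
width: 0.0217
```

move_arm([
  {"delta_rot":[0,0,0],"delta_pos":[0,0,-0.1],"hand":1},
  {"delta_rot":[0,0,0],"delta_pos":[0,0,0],"hand":1},
  {"delta_rot":[0,0,0],"delta_pos":[0,0,0],"hand":1},
  {"delta_rot":[0,0,0],"delta_pos":[0,0,0],"hand":1},
  {"delta_rot":[0,0,0],"delta_pos":[0,0,0],"hand":1},
  {"delta_rot":[0,0,0],"delta_pos":[0,0,0],"hand":1},
  {"delta_rot":[0,0,0],"delta_pos":[0,0,0],"hand":1},
  {"delta_rot":[0,0,0],"delta_pos":[0,0,0],"hand":1},
  {"delta_rot":[0,0,0],"delta_pos":[0,0,0],"hand":1},
  {"delta_rot":[0,0,0],"delta_pos":[0,0,0],"hand":1},
])

```text
t: 21.85
eef_pos: [0.3361, -0.2839, 0.1053]
ee_rot: [-3.141, 0.0, 3.141]
force: [-2.0, -0.1, 6.8]
width: 0.0214
```

Bench contact: the vertical force went from −3 N to +6.8 N. Releasing and rising.

move_arm([
  {"delta_rot":[0,0,0],"delta_pos":[0,0,0],"hand":2.4},
  {"delta_rot":[0,0,0],"delta_pos":[0,0,0],"hand":3},
  {"delta_rot":[0,0,0],"delta_pos":[0,0,0],"hand":4},
  {"delta_rot":[0,0,0],"delta_pos":[0,0,0],"hand":5},
  {"delta_rot":[0,0,0],"delta_pos":[0,0,0],"hand":5},
  {"delta_rot":[0,0,0],"delta_pos":[0,0,0],"hand":5},
  {"delta_rot":[0,0,0],"delta_pos":[0,0,1],"hand":5},
  {"delta_rot":[0,0,0],"delta_pos":[0,0,2],"hand":5},
  {"delta_rot":[0,0,0],"delta_pos":[0,0,2],"hand":5},
  {"delta_rot":[0,0,0],"delta_pos":[0,0,2],"hand":5},
])

```text
t: 22.85
eef_pos: [0.3359, -0.2837, 0.176]
ee_rot: [-3.141, 0.0, 3.141]
force: [0.0, 1.1, -0.1]
width: 0.05
```

move_arm([
  {"delta_rot":[0,0,0],"delta_pos":[0,0,2],"hand":5},
  {"delta_rot":[0,0,0],"delta_pos":[0,0,2],"hand":5},
  {"delta_rot":[0,0,0],"delta_pos":[0,0,2],"hand":5},
  {"delta_rot":[0,0,0],"delta_pos":[0,0,0],"hand":5},
  {"delta_rot":[0,0,0],"delta_pos":[0,0,0],"hand":5},
  {"delta_rot":[0,0,0],"delta_pos":[0,0,0],"hand":5},
  {"delta_rot":[0,0,0],"delta_pos":[0,0,0],"hand":5},
  {"delta_rot":[0,0,0],"delta_pos":[0,0,0],"hand":5},
  {"delta_rot":[0,0,0],"delta_pos":[0,0,0],"hand":5},
  {"delta_rot":[0,0,0],"delta_pos":[0,0,0],"hand":5},
])

```text
t: 23.85
eef_pos: [0.3359, -0.2837, 0.2343]
ee_rot: [3.141, -0.001, 3.141]
force: [-0.5, -0.6, 0.5]
width: 0.0497
```

```bash
python3 - <<'E'
from h import *
s=get_state();print(s["t"],s["eef_pos"],s["force"]);f=grab_frame("scene")
cv2.imwrite("pics/s12f.png",f)
cv2.imwrite("pics/s12.png",cv2.resize(f[100:260,150:310],(600,600),interpolation=cv2.INTER_CUBIC))
E
```

```text
23.85 [ 0.33588875 -0.28365496  0.23433237] [-0.46670708 -0.56454629  0.48479586]
```

View pics/s12.png

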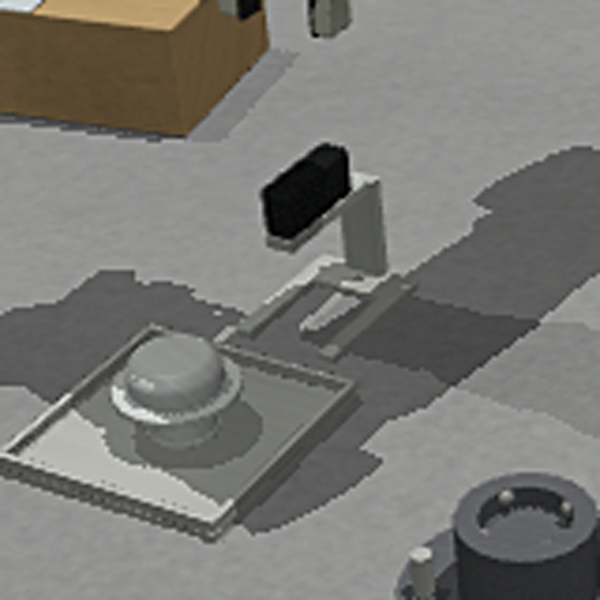

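View pics/s12f.png

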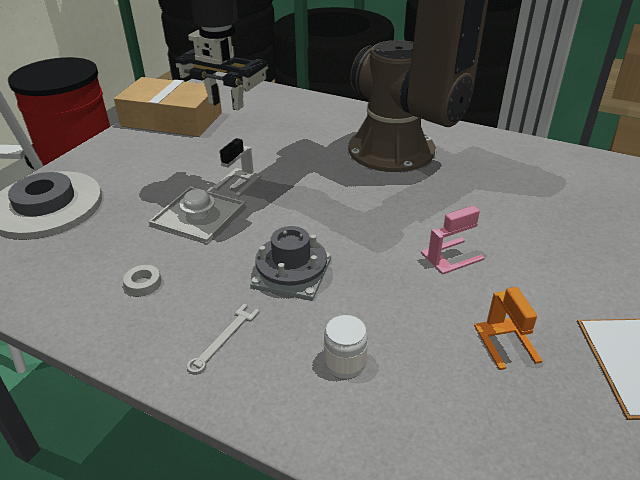

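```bash
python3 - <<'E'
from h import *
q=lambda x,y:((x+.5)/3.75+150-.5,(y+.5)/3.75+100-.5)
print("tipL",onz("scene",q(325,358),.002),"tipR",onz("scene",q(240,338),.002),"tray near wall",onz("scene",q(355,382),.014),onz("scene",q(152,328),.014))
print("handle top",np.mean([onz("scene",q(*p),.112) for p in((318,145),(348,152),(303,185)if 0 else(298,205),(264,190))],0))
print("cap flange",onz("scene",q(177,392),.0355))
cv2.imwrite("pics/c.png",cv2.resize(cv2.imread("pics/s12f.png")[160:215,195:265],(700,550),interpolation=cv2.INTER_CUBIC))
E
```

```text
tipL [ 0.37871531 -0.25417006  0.002     ] tipR [ 0.38386147 -0.31817578  0.002     ] tray near wall [ 0.40743177 -0.21062868  0.014     ] [ 0.41407377 -0.36523477  0.014     ]
handle top [ 0.33899275 -0.28082873  0.112     ]
cap flange [ 0.49034829 -0.28359919  0.0355    ]
```

View pics/c.png

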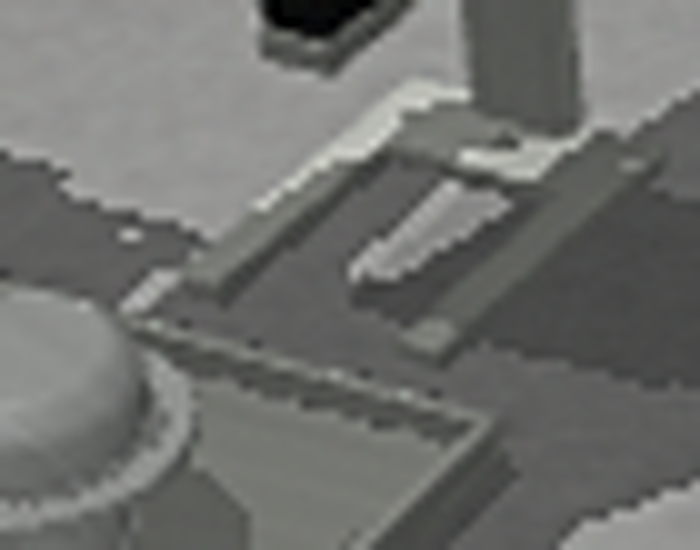

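The puller stands flat on the bench with its tips about 25 mm short of the tray wall. The cap is upright near mid-tray, and the bystanders are where they were. Handing in.

```bash
python3 -c "
from station import *
print(job_done())"
```

```text
the job is handed in; nothing more can be done
None
```

The job is done and handed in at about 24 s of the 66 s limit; no verdict is reported. I gripped the steel puller by its black handle and slid its fork under the cap's flange. I pulled the cap straight up, stood it in the tray, drew the fork out, then stood the puller on bare bench and let go.

**Cap:** upright on the tray floor, axis about 3 mm from the tray's middle. The wrist force returned to the empty-puller value (−2.8 N) before I drew the fork out, so the cap was standing on its own.

**Puller:** upright on the bench, touching neither cap nor tray; its fork tips are about 25 mm short of the tray wall. I let go after the vertical force rose from −3 N to about +7 N, which showed it was on the bench.

**Bystanders:** the tin, bearing ring, wrench and both look-alikes look unmoved in the last scene picture. I judged this by eye and did not measure it.

**Disagreements:**
- The first handle position was about 4 mm off from the wrist view, so I corrected it before gripping.
- At the hub the fork tips appeared about 1–2 pixels from where I predicted, which did no harm.
- The first bench height I expected was slightly short, so I lowered in 1 mm steps until contact.

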